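# Load a drilled bracket into a tack-weld jig

## Robot

A 6-joint arm with a two-finger parallel gripper is mounted at the origin on the work surface; the furniture and walls round the work are solid. World frame = base frame: x ahead of the robot, y to its left, z up, the work surface at z = 0. Lengths are in m, angles in rad, forces in N, time in s.
With the tool pointing down it reaches from about 0.35 to 0.775 m from the base axis. Payload 5.5 kg.
Tool frame: the origin (TCP) lies midway between the tips of the shut fingers; the grasp point (between the pads) lies 19 mm behind it; z points along the fingers, y is the line along which they close (so a half turn about z gives the same grasp; the last joint's range is limited). The gripper opens to 85 mm and grips with 20 to 120 N. Pads are 22 mm wide; open, the fingers measure 114 mm over their backs; the gripper's body (76 mm by 85 mm) begins 54 mm behind the grasp point. The pads swing forward as they close: fully open they stand 13 mm farther back than shut.
Start: joints at [-1.327, 0.313, 0.046, 1.304, 0, 1.431], TCP at [0.215, -0.533, 0.231] pointing down, gripper open.
Joint ranges: [-2.76, 2.76], [-0.86, 1.69], [-1.03, 1.26], [-2.2, 2.34], [-1.47, 1.5], [-3.14, 3.14]. Speed limits (rad/s): [2.57, 2.57, 3.14, 3.14, 3.14, 3.14].

## Interface

Orientations are given as a unit quaternion [w, x, y, z].
In Python, from workcell import telemetry, imaging, env gives the robot as it stands. The module is installed in compiled form; this text tells all that it offers.
- The arm moves only by the tool step_arm, never from a script. Its argument "moves" is a list of rows, each a list of 3 entries, a list of its own where there are three numbers: the shift along the tool's x, y, z in mm, then the turn, a rotation vector about the tool's x, y, z in rad, then the finger opening in mm, from 0 to 85.4. A call has 1 to 8 rows; each row is the pose to reach, as a shift and turn from the pose commanded when the call began, along the tool's axes at that moment; what a row does not reach only later rows make up. A row lasts 1/12 s, in which the tool goes at most 41.7 mm and 7.16 degrees, less where a joint would pass 70% of its speed; a pose out of reach is approached as far as the arm can. A call with a gripper value outside its range is refused whole. The fingers move at their own pace and stop on an object; "grip_force" is the grip in N (left out, the last holds). Time passes only in rows, so rows that repeat a pose let the fingers close. It gives the time, the measured TCP pose, the force, the opening and the grip force at its end, in the units of the state.
- telemetry.get_state(): the state, without advancing time (a new reading comes with each control period).
- imaging.read_camera(name): name is "scene" or "top" or "wrist"; returns the picture (384x512x3 uint8, red, green, blue); there is no depth.
- imaging.camera_params(name): a dict with "camera_matrix" (3x3 intrinsics, pixels), "pose" (4x4, takes a point from camera to world coordinates). Camera axes: x right, y up, looking along -z (the intrinsics and any distortion apply to the point x, -y, -z); pixel columns grow to the right and rows downward; lengths in m; the calibration is good to about 2 mm. A picture is of the moment at which its call begins: read the wrist's pose just before it. camera_params takes no time and is no camera call; for the wrist camera it gives the pose at the moment of the call.
- env.hand_in(): hands the job in; it is judged then, once.
The state is a dict: "clock": time; "joint_pos": joint angles; "qvel": joint speeds; "tau": joint torques, N m; "tcp_pos": TCP position; "orientation": TCP orientation; "wrist_force": force on the tool from outside, world axes, zero at the start; "ft_torque": the same for the moment, N m; "finger_gap": finger opening in m; "grip_force": force on a finger pad.
Only numpy, scipy, OpenCV 4.12 (cv2) and the standard library are available. Lean on these libraries where they do the work, as an engineer would, in place of code of your own. Each camera call takes 0.05 s, during which the arm holds its last target. There are 200 camera calls.

## Task

Load the drilled angle bracket into the tack-weld jig by pushing only, never picking it up: push it back, upright tab first, until it sits flush against the jig's long rail, then slide it along the rail, past the spring plunger, fully home into the corner until it butts against the clamped square tube. Keep the bracket flat on the plate, leave it seated square in the corner, and do not disturb the loose things lying around.

Things in the scene. Friction and masses are not known exactly. Their poses are not given: they have to be found in the camera images.
- jig: tack-weld jig, fixed to the table; origin under the centre of its plate, z up. Steel plate 170 (x) x 340 (y) x 12 mm. Locating rail on it along y, from y = -160 to +160 mm: flat face at x = +50 mm looking to -x, 26 mm thick, 24 mm high above the plate
- stop_face (a point): middle of the clamped square tube's face that looks to the jig's -y, the bracket's end stop: 7.5, 65, 32 mm in the jig's frame; axes parallel to the jig's. The fixed tube reaches from the rail 85 mm to -x, 40 mm to +y, 40 mm above the plate. Its strap clamp (up to 75 mm above the plate) stands beyond, from 9 to 97 mm past this face
- housing (a point): middle of the top of the spring plunger's fixed housing, at -21.5, 45, 28 mm in the jig's frame; axes parallel to the jig's. Block 47 (x) x 32 (y) x 16 mm on the plate, lane-side corners rounded to 6 mm; the lane between it and the rail is 48 mm wide (the bracket's foot is 45 mm)
- nest (a point): point on the plate where the centre of the bracket's underside lies when home: 27.5, 45, 12 mm in the jig's frame; axes parallel to the jig's, and then the bracket's x, y, z to them as well
- bracket: loose dark steel drilled bracket, 0.08 to 0.17 kg; origin at the centre of its underside, z up. Foot 45 (x) x 40 (y) x 6 mm; upright tab with hole and round top across the foot's +x end: x = +15 to +21 mm, 40 mm wide, 40 mm high. The foot's back edge (x = +22.5 mm) meets the rail. Starts on the plate towards the jig's -y end, tab turned roughly to the rail, up to 0.5 rad off
- plunger (a joint): travel of the spring plunger, m: 0 at rest, grows to 0.006 as it is pushed from the rail. At rest its upright round nose (radius 16 mm, 1 to 8 mm above the plate, y = 45 mm in the jig's frame) stands 2 mm into the way of the foot's front edge. Spring 2.4 N at rest, 5 N with the bracket home (reads about 0.002); sliding the bracket past it takes 3 to 10 N
- nut: bystander: loose large hexagon nut lying on the jig's plate in front of the tube, 35 x 39 x 19 mm, origin at the centre of its underside
- soapstone: bystander: flat soapstone holder, 14 x 155 (y) x 11 mm, on the table in front of the jig, origin at the centre of its underside
- coupon: bystander: flat steel test coupon, 120 (x) x 60 (y) x 6 mm, on the table behind the rail, origin at the centre of its underside
- bar: bystander: brown round bar offcut, 20 x 140 (y) x 20 mm, on the table at the clamp end of the jig, origin at the centre of its underside

How it is judged:
On the way, in this order (a step that is already met when the one before it is completed fails the run):
1. the bracket stands flush against the rail, still short of the plunger (x of bracket in the frame of nest above -0.003 m and angle between the x axis of bracket and the x axis of jig, either way round below 0.07 rad and y of bracket in the frame of nest below -0.03 m), for 0.2 s.
2. slid along the rail, the bracket has pushed the plunger back and butts against the tube (y of bracket in the frame of nest above -0.003 m and x of bracket in the frame of nest above -0.003 m and value of joint plunger above 0.001 m), for 0.2 s.
At the end, for the whole second after the job is handed in: The bracket lies at rest, flat on the plate in the corner: against the rail within 2.5 mm, against the tube within 3 mm, square within 0.06 rad, with the spring plunger bearing on the front edge of its foot (pushed back more than 1 mm) (y of bracket in the frame of nest between -0.003 and 0.003 m and x of bracket in the frame of nest between -0.0025 and 0.0025 m and z of bracket in the frame of nest below 0.002 m and angle between the x axis of bracket and the x axis of jig, either way round below 0.06 rad and angle between bracket's own z axis and vertical below 0.05 rad and value of joint plunger above 0.001 m and linear speed of bracket below 0.01 m/s); the robot touches nothing.
It fails at once if the bracket is picked up or tipped over (z of bracket in the frame of nest above 0.008 m or angle between bracket's own z axis and vertical above 0.35 rad).
It fails at once if the bracket is pushed off the plate (z of bracket in the frame of nest below -0.006 m).
It fails at once if a bystander is disturbed (moved more than 12 mm) (distance of any of nut, soapstone, coupon, bar from where it was at the start of the episode above 0.012 m).
It also fails if it takes over 45 s, if anything falls off the work surface, if the arm or the gripper's body presses on something with over 40 N, if the wrist force passes 120 N, or if a joint passes its speed limit or range.

## Working session

There is one attempt and no reset: what is moved stays moved. The work goes in short steps, Python scripts to look and compute and a tool call to move; the robot and the scene stay as the last step left them, time stands still between calls to the robot, and variables do not carry over. Pictures are saved under pics/ and viewed, at most 11 in all, crops included, and the job is handed in when it is done.

Besides the shell and the picture viewer there is one more tool, called after "Request:" by a JSON object that holds its "api" and its "payload", one argument or row to a line. step_arm: Moves the arm, as the interface text tells. Its arguments: {"type":"object","properties":{"moves":{"type":"array"},"grip_force":{"type":"number"}},"required":["moves"]}

```bash
mkdir -p pics; cat > h.py <<'E'
import numpy as np, cv2
from workcell import telemetry, imaging, env
def ray(cam,uv,z,P=None):
    p=P or imaging.camera_params(cam);K=np.array(p["camera_matrix"]);T=np.array(p["pose"])
    uv=np.atleast_2d(np.array(uv,float));d=np.c_[(uv[:,0]-K[0,2])/K[0,0],-(uv[:,1]-K[1,2])/K[1,1],-np.ones(len(uv))]@T[:3,:3].T
    o=T[:3,3];return o+d*((z-o[2])/d[:,2])[:,None]
def proj(cam,X,P=None):
    p=P or imaging.camera_params(cam);K=np.array(p["camera_matrix"]);T=np.array(p["pose"])
    c=(np.atleast_2d(X)-T[:3,3])@T[:3,:3];c=c*[1,-1,-1];q=c@K.T;return q[:,:2]/q[:,2:]
E
python3 - <<'E'
from h import *
np.set_printoptions(precision=4,suppress=True)
for c in ("top","scene"):
    im=imaging.read_camera(c);cv2.imwrite(f"pics/{c}0.png",cv2.resize(im[:,:,::-1],(800,600),interpolation=cv2.INTER_CUBIC));cv2.imwrite(f"{c}_raw.png",im[:,:,::-1])
    print(imaging.camera_params(c))
print(telemetry.get_state())
E
```

```text
{'camera_matrix': array([[427.5831,   0.    , 253.1182],
       [  0.    , 427.5831, 190.8487],
       [  0.    ,   0.    ,   1.    ]]), 'pose': array([[-0.0244,  0.9866, -0.1616,  0.4408],
       [-0.9996, -0.0268, -0.013 ,  0.0861],
       [-0.0172,  0.1612,  0.9868,  0.9884],
       [ 0.    ,  0.    ,  0.    ,  1.    ]])}
{'camera_matrix': array([[465.0328,   0.    , 254.5496],
       [  0.    , 465.0328, 189.8421],
       [  0.    ,   0.    ,   1.    ]]), 'pose': array([[-0.4728,  0.472 , -0.7441, -0.2165],
       [-0.881 , -0.2369,  0.4095,  0.5383],
       [ 0.017 ,  0.8492,  0.5279,  0.6251],
       [ 0.    ,  0.    ,  0.    ,  1.    ]])}
{'clock': 0.1, 'joint_pos': array([-1.3266,  0.314 ,  0.0451,  1.3036,  0.    ,  1.4312]), 'qvel': array([ 0.0016, -0.0007,  0.0028, -0.    , -0.0005, -0.0005]), 'tau': array([  0.0018, -48.1725,  29.9244,   0.0128,  -0.0002,  -0.    ]), 'tcp_pos': array([ 0.2152, -0.5327,  0.2305]), 'orientation': array([-0.0008,  0.9816,  0.1907, -0.    ]), 'wrist_force': array([-0.0974,  0.3959,  0.164 ]), 'ft_torque': array([-0.0309, -0.1095, -0.0319]), 'grip_force': 0.0, 'finger_gap': 0.08542830744194897}
```

View pics/top0.png

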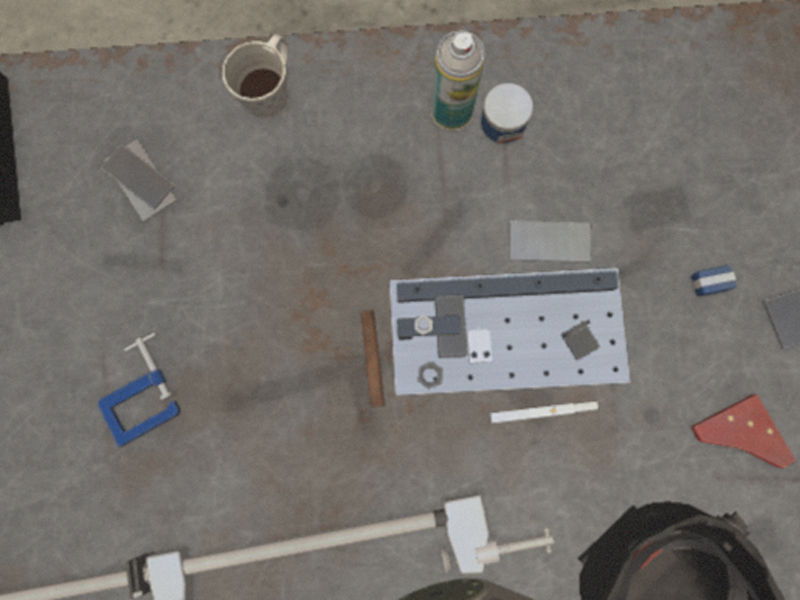

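View pics/scene0.png

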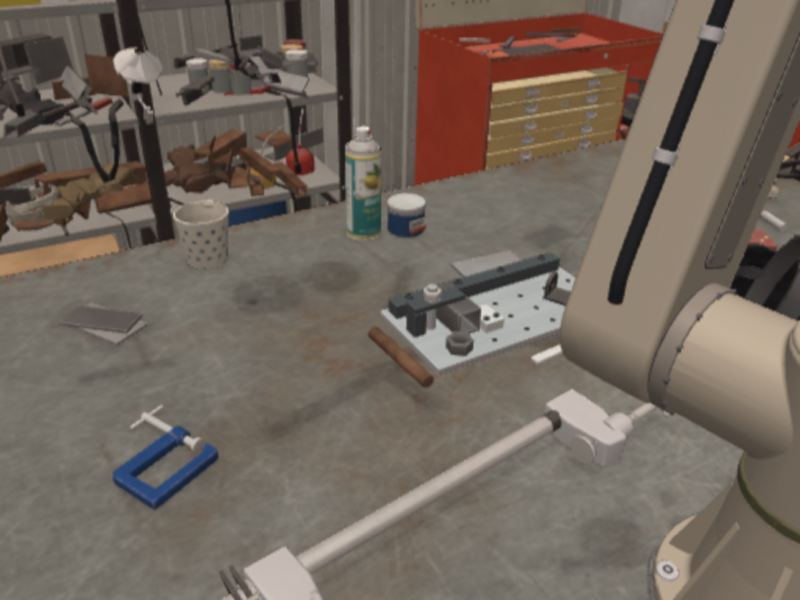

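The top view shows the jig plate with corners near (391,280), (618,269), (630,382) and (395,395) in the 800x600 picture. The bracket is at about (579,341) with its tab up and to the right, the nut at (430,375), and the plunger housing (white) at (480,346).

```bash
cat >> h.py <<'E'
def jigfit(im,cam="top",P=None):
    hsv=cv2.cvtColor(im,cv2.COLOR_RGB2HSV)
    m=cv2.inRange(im,(140,140,140),(255,255,255))
    return m,hsv
E
python3 - <<'E'
from h import *
np.set_printoptions(precision=4,suppress=True)
im=cv2.imread("top_raw.png")[:,:,::-1].copy()
for u,v in [(270,190),(330,235),(390,200),(371,218),(300,240),(307,222),(275,240),(320,265),(420,220),(320,183)]: print((u,v),im[v,u])
b=im[:,:,2].astype(int)
m=((b>135)).astype(np.uint8)*255
m=cv2.morphologyEx(m,cv2.MORPH_OPEN,np.ones((3,3)))
n,l,s,c=cv2.connectedComponentsWithStats(m)
k=l[235,330];print(s[k])
cs,_=cv2.findContours((l==k).astype(np.uint8),0,1)
h=cv2.convexHull(max(cs,key=cv2.contourArea))
w=ray("top",h[:,0,:],0.012)[:,:2]
r=cv2.minAreaRect((w*1000).astype(np.float32));print(r,cv2.boxPoints(r))
E
```

```text
(270, 190) [84 92 98]
(330, 235) [167 172 184]
(390, 200) [91 91 95]
(371, 218) [97 96 94]
(300, 240) [91 92 98]
(307, 222) [206 207 217]
(275, 240) [166 170 180]
(320, 265) [207 210 214]
(420, 220) [119 117 114]
(320, 183) [ 89  97 102]
[ 249  179  154   74 7362]
((548.4647216796875, -63.56748962402344), (170.2158966064453, 340.5771484375), 1.6142045259475708) [[ 458.5936  104.2561]
 [ 468.1875 -236.1859]
 [ 638.3358 -231.391 ]
 [ 628.7419  109.0509]]
```

```bash
cat >> h.py <<'E'
a=np.deg2rad(1.614);RJ=np.array([[np.cos(a),-np.sin(a)],[np.sin(a),np.cos(a)]]);J0=np.array([.5485,-.0636])
def tojig(w): return (np.atleast_2d(w)[:,:2]-J0)@RJ*1000
def tow(j): return J0+RJ@(np.array(j)/1000)
E
python3 - <<'E'
from h import *
np.set_printoptions(precision=1,suppress=True)
im=cv2.imread("top_raw.png")
x0,y0,x1,y1=245,165,410,260
cv2.imwrite("pics/crop.png",cv2.resize(im[y0:y1,x0:x1],None,fx=4.8,fy=4.8,interpolation=cv2.INTER_CUBIC))
m=(im[195:250,345:398].max(2)<130).astype(np.uint8)
n,l,s,c=cv2.connectedComponentsWithStats(m);k=1+np.argmax(s[1:,4]);print(s[k],c[k])
cs,_=cv2.findContours((l==k).astype(np.uint8),0,1);ct=max(cs,key=cv2.contourArea)[:,0]+[345,195]
p=cv2.approxPolyDP(ct,1.5,True)[:,0];print(p.tolist())
print(tojig(ray("top",p,.018)));print(tojig(ray("top",p,.052)))
print([tow(j) for j in [(27.5,45),(7.5,65),(-21.5,45)]])
E
```

```text
[ 14  10  24  25 338] [26.  22.5]
[[376, 205], [359, 214], [368, 229], [382, 222], [375, 209]]
[[   7.7 -116.6]
 [ -10.7  -76.3]
 [ -45.6  -93.3]
 [ -31.6 -126.3]
 [  -1.3 -113.5]]
[[   3.9 -107.2]
 [ -13.9  -68.2]
 [ -47.7  -84.7]
 [ -34.1 -116.5]
 [  -4.8 -104.2]]
[array([ 0.6, -0. ]), array([0.6, 0. ]), array([ 0.5, -0. ])]
```

View pics/crop.png

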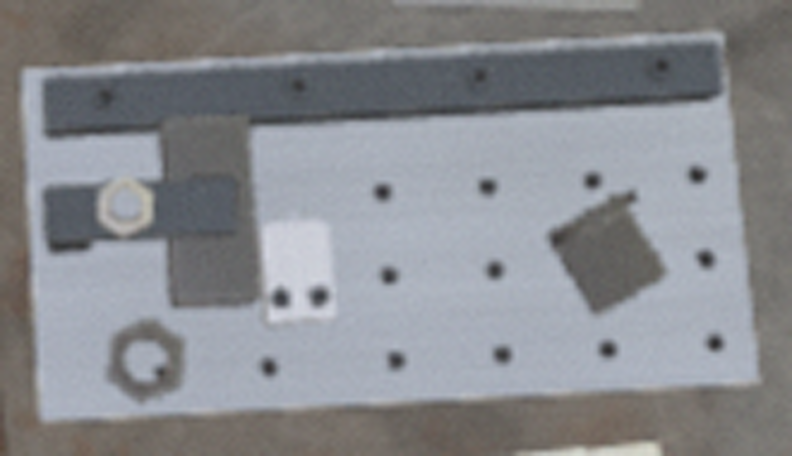

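The crop shows the bracket's foot with front corners at crop pixels ~(598,313) and ~(665,272), and the tab along the edge from (550,237) to (633,195). That puts its centre at about jig (-19,-101), yaw about +0.4 rad. The lane is clear, with the nut well away at (145,360).

Request:
{"api": "step_arm", "payload": {
  "moves": [
    [[220,-138,0],[0,0,0.3555],10],
    [[220,-138,0],[0,0,0.3555],10],
    [[220,-138,0],[0,0,0.3555],10],
    [[220,-138,0],[0,0,0.3555],10],
    [[220,-138,0],[0,0,0.3555],10],
    [[220,-138,0],[0,0,0.3555],10],
    [[220,-138,0],[0,0,0.3555],10],
    [[220,-138,0],[0,0,0.3555],10]
  ]
}}

```text
clock: 0.77
tcp_pos: [0.3689, -0.3201, 0.2312]
orientation: [-0.0, 1.0, 0.017, -0.0]
wrist_force: [-0.6, 0.1, 0.3]
finger_gap: 0.0097
grip_force: 0.0
```

```bash
cat >> h.py <<'E'
from scipy.spatial.transform import Rotation as Ro
def delta(j,z,phi):
    s=telemetry.get_state();q=s["orientation"];R=Ro.from_quat(np.r_[q[1:],q[0]])
    d=np.r_[tow(j),z]-s["tcp_pos"]; c,sn=np.cos(phi),np.sin(phi)
    G=Ro.from_matrix([[c,sn,0],[sn,-c,0],[0,0,-1]])
    print("jig now",tojig(s["tcp_pos"]),s["tcp_pos"],"shift",(R.inv().apply(d)*1000).round(1),"turn",(R.inv()*G).as_rotvec().round(4),"F",s["wrist_force"],"gap",s["finger_gap"],"j",s["joint_pos"].round(2),s["clock"])
E
python3 -c "
from h import *
delta((-72,-102),.06,a)"
```

```text
jig now [[-186.79207584 -251.34269545]] [ 0.36886132 -0.32010414  0.23122917] shift [ 115.6 -148.6  171.3] turn [-0.0007  0.0001  0.0052] F [-0.63798102  0.11944983  0.321947  ] gap 0.009693332989095528 j [-0.88  0.15 -0.17  1.26  0.    2.23] 0.7667
```

Request:
{"api": "step_arm", "payload": {
  "moves": [
    [[115.6,-148.6,60],[0,0,0.005],10],
    [[115.6,-148.6,60],[0,0,0.005],10],
    [[115.6,-148.6,60],[0,0,0.005],10],
    [[115.6,-148.6,60],[0,0,0.005],10],
    [[115.6,-148.6,60],[0,0,0.005],10],
    [[115.6,-148.6,171],[0,0,0.005],10],
    [[115.6,-148.6,171],[0,0,0.005],10],
    [[115.6,-148.6,171],[0,0,0.005],10]
  ]
}}

```text
clock: 1.43
tcp_pos: [0.4778, -0.171, 0.0571]
orientation: [-0.0, 1.0, 0.012, -0.001]
wrist_force: [-0.2, -0.1, -0.5]
finger_gap: 0.0099
grip_force: 0.0
```

```bash
python3 - <<'E'
from h import *
delta((-72,-102),.022,a)
im=imaging.read_camera("wrist");cv2.imwrite("pics/w1.png",im[:,:,::-1])
P=imaging.camera_params("wrist");print(P["pose"].round(3))
E
```

```text
jig now [[ -73.70964581 -105.33868837]] [ 0.47778656 -0.17097299  0.05706897] shift [ 1.8 -3.3 35.1] turn [-0.0006  0.0024 -0.0044] F [-0.22459829 -0.12020074 -0.46727657] gap 0.009921402982290963 j [-0.5   0.31 -0.41  0.85 -0.    2.62] 1.4333
[[ 0.023  0.958  0.285  0.545]
 [-1.     0.023  0.002 -0.168]
 [-0.005 -0.285  0.959  0.194]
 [ 0.     0.     0.     1.   ]]
```

View pics/w1.png

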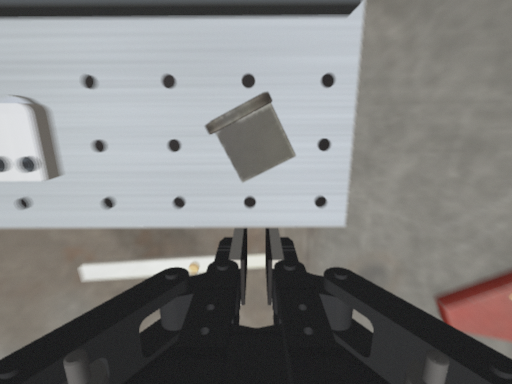

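The wrist view shows the bracket's front corners at (243,182) and (295,156), the plate's front edge at row 228, its right edge at x≈346–364, and the fingers pointing at (256,235).

```bash
python3 - <<'E'
from h import *
np.set_printoptions(precision=1,suppress=True)
P=imaging.camera_params("wrist")
print("front",tojig(ray("wrist",[(243,182),(295,156)],.018,P)))
print("rail base, plate edges, holes",tojig(ray("wrist",[(20,16.5),(340,15.5),(20,228),(340,227),(347,220),(361,40)],.012,P)))
E
```

```text
front [[ -51.2  -95.2]
 [ -34.5 -128. ]]
rail base, plate edges, holes [[  45.    30.3]
 [  44.2 -151.6]
 [ -85.3   62. ]
 [ -85.3 -161.8]
 [ -80.1 -166.2]
 [  31.7 -164.7]]
```

Request:
{"api": "step_arm", "payload": {
  "moves": [
    [[1.8,-3.3,30],[0,0,-0.0044],10],
    [[1.8,-3.3,35],[0,0,-0.0044],10],
    [[1.8,-3.3,35],[0,0,-0.0044],10]
  ]
}}

```text
clock: 1.73
tcp_pos: [0.4791, -0.168, 0.0242]
orientation: [-0.001, 1.0, 0.013, -0.002]
wrist_force: [-0.5, 0.1, 0.0]
finger_gap: 0.0101
grip_force: 0.0
```

Request:
{"api": "step_arm", "payload": {
  "moves": [
    [[0,0,2],[0,0,0],10],
    [[0,0,4],[0,0,0],10],
    [[0,0,6],[0,0,0],10],
    [[0,0,6.5],[0,0,0],10],
    [[0,0,6.5],[0,0,0],10]
  ]
}}

```text
clock: 2.15
tcp_pos: [0.4811, -0.168, 0.0195]
orientation: [0.0, 1.0, 0.014, 0.001]
wrist_force: [0.6, -0.5, -0.2]
finger_gap: 0.0099
grip_force: 0.0
```

```bash
python3 -c "
from h import *
delta((-72,-102),.0155,a)"
```

```text
jig now [[ -70.30905765 -102.50745169]] [ 0.48110605 -0.1680471   0.01949802] shift [-1.7 -0.5  4. ] turn [ 0.0007 -0.0011 -0.0006] F [ 0.56571026 -0.47809911 -0.16760564] gap 0.009919647536567188 j [-0.49  0.36 -0.46  0.76 -0.    2.62] 2.15
```

Request:
{"api": "step_arm", "payload": {
  "moves": [
    [[0,0,0],[0,0,0],10],
    [[0,0,0],[0,0,0],10],
    [[0,0,0],[0,0,0],10]
  ]
}}

```text
clock: 2.4
tcp_pos: [0.4808, -0.1677, 0.019]
orientation: [0.0, 1.0, 0.014, 0.0]
wrist_force: [0.0, 0.6, -1.2]
finger_gap: 0.0101
grip_force: 0.0
```

Request:
{"api": "step_arm", "payload": {
  "moves": [
    [[0,0,1],[0,0,0],10],
    [[0,0,2],[0,0,0],10],
    [[0,0,3],[0,0,0],10],
    [[0,0,3],[0,0,0],10],
    [[0,0,3],[0,0,0],10]
  ]
}}

```text
clock: 2.82
tcp_pos: [0.4806, -0.1677, 0.0157]
orientation: [-0.0, 1.0, 0.014, -0.0]
wrist_force: [0.2, -0.7, 0.6]
finger_gap: 0.0099
grip_force: 0.0
```

Request:
{"api": "step_arm", "payload": {
  "moves": [
    [[0,0,1],[0,0,0],10],
    [[0,0,1.5],[0,0,0],10],
    [[0,0,1.5],[0,0,0],10]
  ]
}}

```text
clock: 3.07
tcp_pos: [0.4806, -0.1677, 0.0142]
orientation: [-0.0, 1.0, 0.014, -0.0]
wrist_force: [0.1, 0.5, -0.1]
finger_gap: 0.01
grip_force: 0.0
```

```bash
python3 -c "
from h import *
delta((-7,-103),.0142,a)"
```

```text
jig now [[ -70.79566766 -102.13971081]] [ 0.48060928 -0.16769321  0.01415767] shift [63.8  0.8 -0.1] turn [-0.      0.0002 -0.0005] F [ 0.09144657  0.46275158 -0.1485185 ] gap 0.010003005232914043 j [-0.49  0.36 -0.46  0.75 -0.    2.62] 3.0667
```

Request:
{"api": "step_arm", "payload": {
  "moves": [
    [[5,0,0],[0,0,0],10],
    [[10,0,0],[0,0,0],10],
    [[15,0,0],[0,0,0],10],
    [[20,0,0],[0,0,0],10],
    [[25,0,0],[0,0,0],10],
    [[30,0,0],[0,0,0],10],
    [[35,0,0],[0,0,0],10],
    [[35,0,0],[0,0,0],10]
  ]
}}

```text
clock: 3.73
tcp_pos: [0.5171, -0.1669, 0.0144]
orientation: [0.0, 1.0, 0.014, 0.001]
wrist_force: [0.2, 0.1, 0.8]
finger_gap: 0.0102
grip_force: 0.0
```

```bash
python3 - <<'E'
from h import *
delta((-7,-103),.0142,a)
im=imaging.read_camera("wrist");cv2.imwrite("pics/w2.png",im[:,:,::-1])
E
```

```text
jig now [[ -34.28013218 -102.41325555]] [ 0.51711803 -0.16693815  0.01439419] shift [27.3  0.6  0.2] turn [ 0.0005 -0.0013  0.    ] F [0.17810832 0.10701851 0.80248964] gap 0.01017291277421219 j [-0.46  0.42 -0.38  0.78  0.    2.65] 3.7333
```

View pics/w2.png

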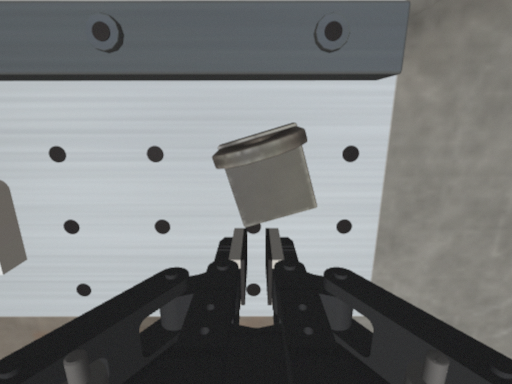

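The bracket is now at yaw ~0.25, with front corners at (245,227) and (316,206). Its middle is about 12 mm to the -y side of the fingers (256), so I'll back off, shift over and go on.

Request:
{"api": "step_arm", "payload": {
  "moves": [
    [[-5,0,0],[0,0,0],10],
    [[-5,6,0],[0,0,0],16],
    [[-5,12,0],[0,0,0],16],
    [[0,12,0],[0,0,0],16],
    [[5,12,0],[0,0,0],16],
    [[10,12,0],[0,0,0],16],
    [[14,12,0],[0,0,0],16],
    [[18,12,0],[0,0,0],16]
  ]
}}

```text
clock: 4.45
tcp_pos: [0.5344, -0.1781, 0.0142]
orientation: [-0.0, 1.0, 0.014, -0.0]
wrist_force: [-1.5, 1.4, 0.4]
finger_gap: 0.0162
grip_force: 0.5
```

```bash
python3 - <<'E'
from h import *
delta((-7,-114),.0142,a)
im=imaging.read_camera("wrist");cv2.imwrite("pics/w3.png",im[:,:,::-1])
E
```

```text
jig now [[ -17.29516666 -114.06388399]] [ 0.53442441 -0.17810576  0.0142333 ] shift [10.3 -0.1  0. ] turn [-0.0001  0.0003 -0.0002] F [-1.48153831  1.36806023  0.35530502] gap 0.016205703088111128 j [-0.46  0.45 -0.32  0.8  -0.    2.65] 4.45
```

View pics/w3.png

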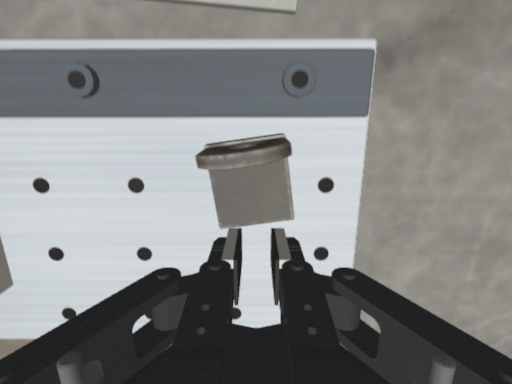

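The bracket is nearly square now (front edge from (220,228) to (293,219)) and centred on the fingers, with the rail face at row ~115.

Request:
{"api": "step_arm", "payload": {
  "moves": [
    [[3,0,0],[0,0,0],16],
    [[6,0,0],[0,0,0],16],
    [[8,0,0],[0,0,0],16],
    [[9,0,0],[0,0,0],16],
    [[10,0,0],[0,0,0],16],
    [[10,0,0],[0,0,0],16]
  ]
}}

```text
clock: 5.0
tcp_pos: [0.5442, -0.178, 0.0143]
orientation: [0.0, 1.0, 0.014, 0.0]
wrist_force: [-0.6, 0.4, -0.4]
finger_gap: 0.0164
grip_force: 0.1
```

Request:
{"api": "step_arm", "payload": {
  "moves": [
    [[1,0,0],[0,0,0],16],
    [[2,0,0],[0,0,0],16],
    [[3,0,0],[0,0,0],16],
    [[4,0,0],[0,0,0],16],
    [[4,0,0],[0,0,0],16]
  ]
}}

```text
clock: 5.42
tcp_pos: [0.5461, -0.1776, 0.0141]
orientation: [-0.0, 1.0, 0.014, -0.002]
wrist_force: [-6.1, -0.0, 4.0]
finger_gap: 0.0162
grip_force: 3.1
```

```bash
python3 - <<'E'
from h import *
delta((-7,-114),.0142,a)
im=imaging.read_camera("wrist");cv2.imwrite("pics/w4.png",im[:,:,::-1])
E
```

```text
jig now [[  -5.60163268 -113.93122686]] [ 0.54610956 -0.1776438   0.01408813] shift [-1.4  0.1 -0.1] turn [-0.0002  0.0038 -0.0008] F [-6.13318525 -0.036715    3.97442529] gap 0.016168088917178438 j [-0.45  0.47 -0.29  0.82 -0.    2.66] 5.4167
```

View pics/w4.png

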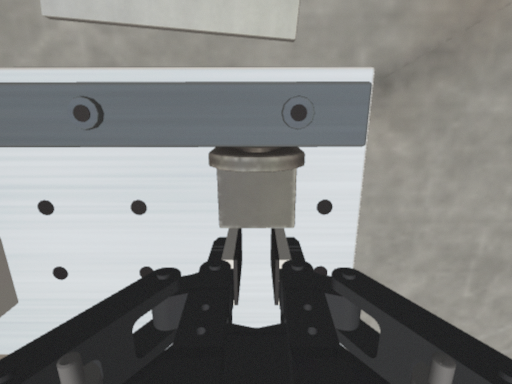

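The bracket stands square against the rail: the front edge is level (row 227, cols 219–296), centred on the fingers, and the push force is 6 N. I'll hold briefly, back off, rise, turn 90° and go round to its -y side.

Request:
{"api": "step_arm", "payload": {
  "moves": [
    [[1,0,0],[0,0,0],16],
    [[1,0,0],[0,0,0],16],
    [[1,0,0],[0,0,0],16],
    [[-8,0,0],[0,0,0],16],
    [[-20,0,0],[0,0,0],16],
    [[-20,0,-38],[0,0,0],10],
    [[-20,0,-76],[0,0,0],10],
    [[-20,0,-76],[0,0,-0.12],10]
  ]
}}

```text
clock: 6.13
tcp_pos: [0.5321, -0.1806, 0.0973]
orientation: [0.003, 0.997, 0.074, 0.005]
wrist_force: [1.7, -1.0, 0.9]
finger_gap: 0.0099
grip_force: 0.0
```

```bash
python3 - <<'E'
from h import *
delta((22,-162),.09,a+np.pi/2)
E
```

```text
jig now [[ -19.66162984 -116.45009167]] [ 0.53212609 -0.18055768  0.09734616] shift [35.8 50.2  8. ] turn [ 0.0127 -0.0034 -1.4506] F [ 1.68248664 -1.01809494  0.87027528] gap 0.009899943407742704 j [-0.47  0.35 -0.24  0.97  0.    2.52] 6.1333
```

Request:
{"api": "step_arm", "payload": {
  "moves": [
    [[36,50,0],[0,0,-1.45],10],
    [[36,50,0],[0,0,-1.45],10],
    [[36,50,0],[0,0,-1.45],10],
    [[36,50,0],[0,0,-1.45],10],
    [[36,50,0],[0,0,-1.45],10],
    [[36,50,0],[0,0,-1.45],10],
    [[36,50,0],[0,0,-1.45],10],
    [[36,50,0],[0,0,-1.45],10]
  ]
}}

```text
clock: 6.8
tcp_pos: [0.5714, -0.2229, 0.0904]
orientation: [0.001, 0.838, 0.545, 0.001]
wrist_force: [0.8, -0.2, -0.6]
finger_gap: 0.0099
grip_force: 0.0
```

Request:
{"api": "step_arm", "payload": {
  "moves": [
    [[0,0,0],[0,0,-0.55],10],
    [[0,0,0],[0,0,-0.55],10],
    [[0,0,0],[0,0,-0.55],10],
    [[0,0,0],[0,0,-0.55],10],
    [[0,0,0],[0,0,-0.55],10]
  ]
}}

```text
clock: 7.22
tcp_pos: [0.5714, -0.2228, 0.0905]
orientation: [0.001, 0.659, 0.752, 0.0]
wrist_force: [0.5, -0.3, 0.5]
finger_gap: 0.0103
grip_force: 0.0
```

```bash
python3 - <<'E'
from h import *
delta((22,-160),.03,a+np.pi/2)
E
```

```text
jig now [[  18.38895723 -159.78269844]] [ 0.57138208 -0.22280137  0.09045792] shift [-0.6  3.5 60.5] turn [0.0015 0.0005 0.1044] F [ 0.52078662 -0.32359208  0.47477587] gap 0.010342337631843881 j [-0.5   0.46 -0.09  1.02  0.    0.94] 7.2167
```

Fix the turn, then descend.

Request:
{"api": "step_arm", "payload": {
  "moves": [
    [[-0.6,3.5,0],[0,0,0.1044],10],
    [[-0.6,3.5,30],[0,0,0.1044],10],
    [[-0.6,3.5,60],[0,0,0.1044],10],
    [[-0.6,3.5,60],[0,0,0.1044],10],
    [[-0.6,3.5,60],[0,0,0.1044],10]
  ]
}}

```text
clock: 7.63
tcp_pos: [0.573, -0.222, 0.029]
orientation: [-0.002, 0.699, 0.715, -0.0]
wrist_force: [-0.3, -0.1, 0.2]
finger_gap: 0.01
grip_force: 0.0
```

```bash
python3 - <<'E'
from h import *
delta((22,-160),.0145,a+np.pi/2)
im=imaging.read_camera("wrist");cv2.imwrite("pics/w5.png",im[:,:,::-1])
E
```

```text
jig now [[  20.03332933 -158.99384704]] [ 0.57300358 -0.22196651  0.02896629] shift [-1.   2.  14.5] turn [-0.0031 -0.002  -0.0057] F [-0.32474661 -0.08528238  0.22379939] gap 0.010029120819809072 j [-0.5   0.52 -0.16  0.9   0.    1.05] 7.6333
```

View pics/w5.png

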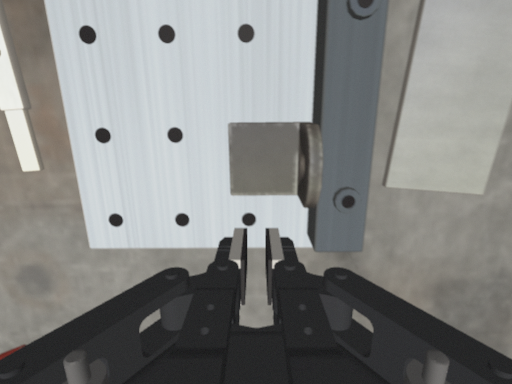

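The bracket is square and flush to the rail, foot at cols 229–311 and near edge at row ~195, with the fingers well placed behind it. Now descend and slide it along.

Request:
{"api": "step_arm", "payload": {
  "moves": [
    [[-1,2,8],[0,0,-0.005],10],
    [[-1,2,12],[0,0,-0.005],10],
    [[-1,2,14.5],[0,0,-0.005],10],
    [[4,2,14.5],[0,0,-0.005],10],
    [[10,2,14.5],[0,0,-0.005],10],
    [[16,2,14.5],[0,0,-0.005],10],
    [[22,2,14.5],[0,0,-0.005],10],
    [[28,2,14.5],[0,0,-0.005],10]
  ]
}}

```text
clock: 8.35
tcp_pos: [0.576, -0.1941, 0.0161]
orientation: [0.0, 0.697, 0.717, -0.0]
wrist_force: [-0.7, -1.9, -0.4]
finger_gap: 0.0102
grip_force: 0.6
```

```bash
python3 - <<'E'
from h import *
delta((22,-40),.0145,a+np.pi/2)
E
```

```text
jig now [[  23.78543197 -131.22796698]] [ 0.57597215 -0.19410597  0.01612864] shift [91.2 -1.8  1.6] turn [ 0.0002  0.0007 -0.0004] F [-0.66907895 -1.85627286 -0.39624544] gap 0.010159428459166323 j [-0.46  0.52 -0.2   0.85 -0.    1.09] 8.35
```

Request:
{"api": "step_arm", "payload": {
  "moves": [
    [[6,-0.5,1],[0,0,0],10],
    [[13,-1,1.5],[0,0,0],10],
    [[20,-1,1.5],[0,0,0],10],
    [[27,-1,1.5],[0,0,0],10],
    [[34,-1,1.5],[0,0,0],10],
    [[41,-1,1.5],[0,0,0],10],
    [[48,-1,1.5],[0,0,0],10],
    [[55,-1,1.5],[0,0,0],10]
  ]
}}

```text
clock: 9.02
tcp_pos: [0.5744, -0.1408, 0.0158]
orientation: [0.002, 0.698, 0.717, -0.001]
wrist_force: [-2.3, -4.6, 6.3]
finger_gap: 0.0104
grip_force: 4.0
```

```bash
python3 - <<'E'
from h import *
delta((22,-25),.0145,a+np.pi/2)
E
```

```text
jig now [[ 23.73972224 -77.94231534]] [ 0.57442562 -0.14084274  0.01580831] shift [52.9 -1.8  1.1] turn [ 0.0023  0.0039 -0.0014] F [-2.28749007 -4.62389999  6.28987381] gap 0.010384044261418741 j [-0.37  0.49 -0.25  0.83 -0.    1.17] 9.0167
```

```bash
python3 - <<'E'
from h import *
s=telemetry.get_state();print(s["wrist_force"],s["tcp_pos"])
im=imaging.read_camera("wrist");cv2.imwrite("pics/w6.png",im[:,:,::-1])
E
```

```text
[-2.28749007 -4.62389999  6.28987381] [ 0.57442562 -0.14084274  0.01580831]
```

View pics/w6.png

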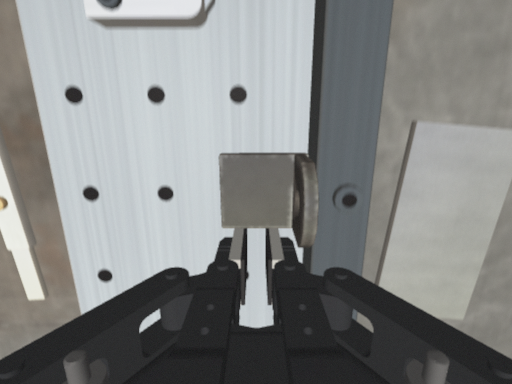

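The bracket is still square on the rail, foot edge at row 228 right at the fingertips, so the tips are beside the foot and not on it. I'll ease the tool up slightly and go on.

Request:
{"api": "step_arm", "payload": {
  "moves": [
    [[4,0,-0.8],[0,0,0],10],
    [[10,0,-0.8],[0,0,0],10],
    [[16,0,-0.8],[0,0,0],10],
    [[22,0,-0.8],[0,0,0],10],
    [[28,0,-0.8],[0,0,0],10],
    [[34,0,-0.8],[0,0,0],10],
    [[40,0,-0.8],[0,0,0],10],
    [[46,0,-0.8],[0,0,0],10]
  ]
}}

```text
clock: 9.73
tcp_pos: [0.5727, -0.0938, 0.0158]
orientation: [0.001, 0.697, 0.717, -0.0]
wrist_force: [-0.6, -4.1, 6.1]
finger_gap: 0.0098
grip_force: 3.6
```

```bash
python3 - <<'E'
from h import *
delta((22,-15),.0155,a+np.pi/2)
E
```

```text
jig now [[ 23.37260736 -30.88873493]] [ 0.57273334 -0.09381817  0.01578674] shift [15.9 -1.4  0.3] turn [ 0.0013  0.0018 -0.0009] F [-0.62773339 -4.09462789  6.08744104] gap 0.009764096527183819 j [-0.3   0.47 -0.28  0.82 -0.    1.24] 9.7333
```

Request:
{"api": "step_arm", "payload": {
  "moves": [
    [[2,0,-1],[0,0,0],10],
    [[6,0,-1],[0,0,0],10],
    [[10,0,-1],[0,0,0],10],
    [[13,0,-1],[0,0,0],10]
  ]
}}

```text
clock: 10.07
tcp_pos: [0.5717, -0.0803, 0.016]
orientation: [0.0, 0.697, 0.717, -0.0]
wrist_force: [-0.2, -2.8, 2.2]
finger_gap: 0.0103
grip_force: 1.9
```

```bash
python3 - <<'E'
from h import *
delta((22,14),.0155,a+np.pi/2)
E
```

```text
jig now [[ 22.74790443 -17.3670246 ]] [ 0.57172804 -0.08031942  0.01604392] shift [31.4 -0.8  0.5] turn [-0.0001  0.0002 -0.0005] F [-0.17798546 -2.76305824  2.23572539] gap 0.010273902969430563 j [-0.28  0.47 -0.28  0.82 -0.    1.26] 10.0667
```

Request:
{"api": "step_arm", "payload": {
  "moves": [
    [[4,0,-0.2],[0,0,0],10],
    [[8,0,-0.2],[0,0,0],10],
    [[12,0,-0.2],[0,0,0],10],
    [[16,0,-0.2],[0,0,0],10],
    [[20,0,-0.2],[0,0,0],10],
    [[23,0,-0.2],[0,0,0],10],
    [[26,0,-0.2],[0,0,0],10],
    [[26,0,-0.2],[0,0,0],10]
  ]
}}

```text
clock: 10.73
tcp_pos: [0.5713, -0.0551, 0.0163]
orientation: [0.001, 0.697, 0.717, -0.0]
wrist_force: [1.1, -4.5, 1.9]
finger_gap: 0.0099
grip_force: 2.2
```

```bash
python3 - <<'E'
from h import *
delta((22,14),.0155,a+np.pi/2)
E
```

```text
jig now [[22.99958707  7.84915909]] [ 0.57126938 -0.05510615  0.01625772] shift [ 6.2 -1.   0.7] turn [ 0.0002  0.0015 -0.001 ] F [ 1.14176213 -4.53981134  1.94545873] gap 0.009874923607892971 j [-0.24  0.46 -0.29  0.82 -0.    1.31] 10.7333
```

Request:
{"api": "step_arm", "payload": {
  "moves": [
    [[1.5,0,0],[0,0,0],10],
    [[3,0,0],[0,0,0],10],
    [[4.5,0,0],[0,0,0],10],
    [[5.5,0,0],[0,0,0],10],
    [[5.5,0,0],[0,0,0],10]
  ]
}}

```text
clock: 11.15
tcp_pos: [0.5714, -0.0499, 0.0163]
orientation: [0.001, 0.697, 0.717, -0.0]
wrist_force: [2.3, -5.3, -0.3]
finger_gap: 0.01
grip_force: 2.2
```

Request:
{"api": "step_arm", "payload": {
  "moves": [
    [[1,0,0],[0,0,0],10],
    [[2,0,0],[0,0,0],10],
    [[2,0,0],[0,0,0],10]
  ]
}}

```text
clock: 11.4
tcp_pos: [0.5714, -0.0481, 0.0164]
orientation: [0.001, 0.698, 0.717, -0.0]
wrist_force: [0.2, -4.6, 1.7]
finger_gap: 0.01
grip_force: 2.4
```

```bash
python3 - <<'E'
from h import *
delta((22,14),.0155,a+np.pi/2)
E
```

```text
jig now [[23.29248583 14.8519085 ]] [ 0.57136493 -0.04809793  0.01635024] shift [-0.9 -1.3  0.9] turn [ 0.0008  0.0018 -0.0013] F [ 0.24462176 -4.55096131  1.73948577] gap 0.010015419512712604 j [-0.22  0.46 -0.29  0.81 -0.    1.32] 11.4
```

Request:
{"api": "step_arm", "payload": {
  "moves": [
    [[1,0,0],[0,0,0],10],
    [[2,0,0],[0,0,0],10],
    [[2,0,0],[0,0,0],10]
  ]
}}

```text
clock: 11.65
tcp_pos: [0.5714, -0.0476, 0.0165]
orientation: [0.002, 0.698, 0.716, -0.002]
wrist_force: [0.1, -10.6, 1.4]
finger_gap: 0.01
grip_force: 4.3
```

```bash
python3 - <<'E'
from h import *
delta((22,14),.0155,a+np.pi/2)
im=imaging.read_camera("wrist");cv2.imwrite("pics/w7.png",im[:,:,::-1])
E
```

```text
jig now [[23.32557863 15.34594771]] [ 0.57138409 -0.04760315  0.01654148] shift [-1.3 -1.3  1. ] turn [ 0.0006  0.0049 -0.0022] F [  0.07277882 -10.55277125   1.39309714] gap 0.010037410350922035 j [-0.22  0.46 -0.29  0.81 -0.    1.32] 11.65
```

View pics/w7.png

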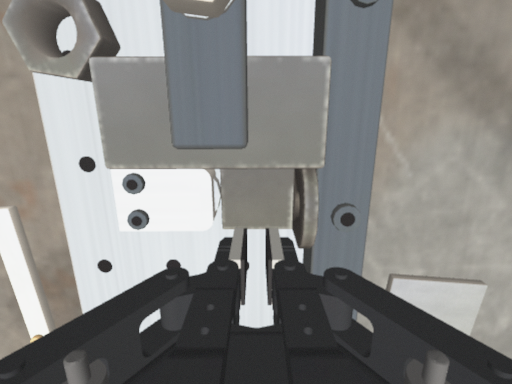

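The bracket sits between rail, plunger nose (col ~217) and tube (row 165), and the force has jumped to 10.6 N, so it butts. I'll press a little more, hold, then retreat.

Request:
{"api": "step_arm", "payload": {
  "moves": [
    [[1,0,0],[0,0,0],10],
    [[1.5,0,0],[0,0,0],10],
    [[1.5,0,0],[0,0,0],10],
    [[1.5,0,0],[0,0,0],10],
    [[1.5,0,0],[0,0,0],10]
  ]
}}

```text
clock: 12.12
tcp_pos: [0.5714, -0.0473, 0.0167]
orientation: [0.003, 0.698, 0.716, -0.002]
wrist_force: [0.3, -13.3, 2.6]
finger_gap: 0.0099
grip_force: 5.6
```

Request:
{"api": "step_arm", "payload": {
  "moves": [
    [[-3,0,0],[0,0,0],10],
    [[-10,0,0],[0,0,0],10],
    [[-22,0,0],[0,0,0],10],
    [[-34,0,-10],[0,0,0],10],
    [[-40,0,-40],[0,0,0],10],
    [[-40,0,-60],[0,0,0],10],
    [[-40,0,-60],[0,0,0],10]
  ]
}}

```text
clock: 12.7
tcp_pos: [0.5746, -0.0856, 0.081]
orientation: [0.003, 0.698, 0.716, 0.002]
wrist_force: [1.0, 0.7, 0.8]
finger_gap: 0.01
grip_force: 0.0
```

```bash
python3 - <<'E'
from h import *
delta((22,14),.0155,a+np.pi/2)
im=imaging.read_camera("wrist");cv2.imwrite("pics/w8.png",im[:,:,::-1])
E
```

```text
jig now [[ 25.48428731 -22.75564111]] [ 0.57461511 -0.08562883  0.08102215] shift [36.9 -4.  65.4] turn [ 0.0066  0.0016 -0.0018] F [1.03018921 0.71923295 0.79383127] gap 0.01002601553633185 j [-0.29  0.41 -0.2   0.96  0.    1.26] 12.7
```

View pics/w8.png

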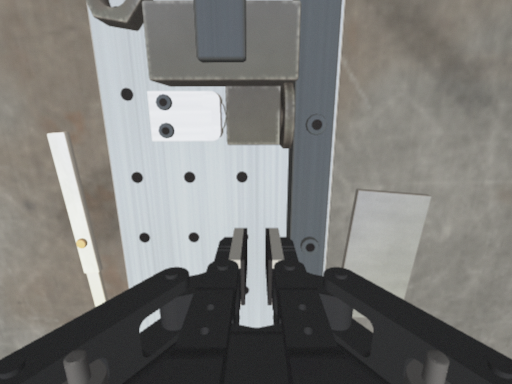

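The bracket is square in the corner: foot at cols 227–281 and rows 85–144, against the tube, tab by the rail, plunger nose bearing on it, and the arm clear. Handing in.

```bash
python3 -c "
from h import *
print(env.hand_in())"
```

```text
the job is handed in; nothing more can be done
None
```

I pushed the bracket flush to the rail, slid it past the plunger and butted it against the tube. The last picture shows it square in the corner with the arm clear, and I handed the job in at about 13 s on the robot's clock; no verdict was returned.

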